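Set the bore probe with the handwheel, slide the fixture plate out over it and hold it

ROBOT

A 7-joint arm with a two-finger parallel gripper is mounted at the origin on a cart in front of the work surface, level with it; the furniture and walls round the work are solid. World frame = base frame: x ahead of the robot, y to its left, z up, the work surface at z = 0. Lengths are in m, angles in rad, forces in N, time in s.
With the tool pointing down it reaches from about 0.35 to 0.775 m from the base axis. Payload 3.1 kg.
Tool frame: the origin (TCP) lies on the front face of the gripper's body, between the roots of the fingers; the fingertips stand 73 mm ahead of it and the grasp point (between the pads) lies 54 mm ahead of it; z points along the fingers, y is the line along which they close (so a half turn about z gives the same grasp; the last joint's range is limited). The gripper opens to 85 mm and grips with 20 to 120 N. Pads are 22 mm wide; open, the fingers measure 114 mm over their backs; the gripper's body (76 mm by 85 mm) begins 54 mm behind the grasp point. The pads swing forward as they close: fully open they stand 13 mm farther back than shut.
Start: joints at [-1.154, 0.311, 0.014, 1.512, -0.004, 1.319, -0.027], TCP at [0.244, 0.493, 0.304] pointing down, gripper open.
Joint ranges: [-2.7, 2.7], [-0.3, 1.91], [-1.27, 1.3], [0.12, 2.57], [-1.44, 4.58], [0.2, 2.03], [-3.05, 3.05]. Speed limits (rad/s): [2.79, 2.79, 3.14, 3.14, 3.14, 3.14, 3.14].

INTERFACE

Orientations are given as a 3x3 rotation matrix whose columns are the frame's x, y, z axes.
In Python, from bench import bot gives the robot as it stands. The module is installed in compiled form; this text tells all that it offers.
- The arm moves only by the tool send_rows, never from a script. Its argument "commands" is a list of rows, each an object of numbers: "tx", "ty", "tz": the shift along the tool's x, y, z normalised to -1 to 1, where 1 is 300 mm; "roll": the turn about the tool's z normalised to -1 to 1, where 1 is pi rad; "hand": the closure, from 0 (fully open) to 1 (shut). In form: [{"tx": .., "ty": .., "tz": .., "roll": .., "hand": ..}, ...]. A call has 1 to 12 rows; each row is the pose to reach, as a shift and turn from the pose commanded when the call began, along the tool's axes at that moment, turning the shorter way round; what a row does not reach only later rows make up. A row lasts 1/8 s, in which the tool goes at most 62.5 mm and 10.7 degrees, less where a joint would pass 70% of its speed; a pose out of reach is approached as far as the arm can. A call with a number of a shift or a turn outside -1 to 1 is refused whole. A call with a gripper value outside its range is refused whole. The fingers move at their own pace and stop on an object; "grip_force" is the grip in N (left out, the last holds). Time passes only in rows, so rows that repeat a pose let the fingers close. It gives the time, the measured TCP pose, the force, the opening and the grip force at its end, in the units of the state.
- bot.state(): the state, without advancing time (a new reading comes with each control period).
- bot.snapshot(name): name is "scene" or "top"; returns a dict with "color" (420x560x3 uint8, blue, green, red), "fov_y" (degrees; the focal length in pixels is half the picture's height over the tangent of half this angle, whatever the lens; pixels are square), "cx", "cy" (the principal point, pixels), "view" (4x4, takes a point from world to camera coordinates). Camera axes: x right, y up, looking along -z (the intrinsics and any distortion apply to the point x, -y, -z); pixel columns grow to the right and rows downward; lengths in m; the calibration is good to about 2 mm. A picture is of the moment at which its call begins. There is no depth.
- bot.job_done(): hands the job in; it is judged then, once.
Trained networks look in the newest picture that a camera, given by its name, has taken for a name from the list of things; names that differ only in an ending like _2 or _b are one class to them, and where a whole thing is asked for, a point or a joint stands for the part that bears it (a point fixed in the world has none). Each returns a list of dicts, best first, with "confidence" (0 to 1); they miss things now and then, are a little off and sometimes report something else, mostly with a low value. They report only what shows in the picture. A call takes as long as a camera call.
- bot.look_for(camera, label): "bbox" ([left, top, width, height] in pixels, round what is visible of it).
The state is a dict: "t": time; "qpos": joint angles; "dq": joint speeds; "joint_torque": joint torques, N m; "position": TCP position; "ee_rot": TCP orientation; "force": force on the tool from outside, world axes, zero at the start; "moment": the same for the moment, N m; "grip_width": finger opening in m; "grasp_force": force on a finger pad.
Only numpy, scipy, OpenCV 4.12 (cv2) and the standard library are available. Lean on these libraries where they do the work, as an engineer would, in place of code of your own. Each camera call takes 0.05 s, during which the arm holds its last target. There are 200 camera calls.

TASK

Make the bore gauging bench ready for a reading: turn its black handwheel until the probe carriage's red index line stands at the white line of the red setting rider on the scale. Then slide the fixture plate by its handle flat along the granite, out over the edge and square to the block, until the red line across the plate is under the carriage's red pointer and the ring's bore is centred over the probe's stylus. The plate is then past its balance point and would fall on the probe, so do not lift it off the granite or let it tip, do not touch the carriage or shift the other things on the table, and finish with the gripper still holding the plate down level.

Things in the scene. Friction and masses are not known exactly. Their poses are not given: they have to be found in the camera images.
- gauge_bench: Bore gauging bench, bolted down: grey base 12 mm thick; granite block on its left half, probe carriage, scale bar and handwheel on the right. Origin: on the table below the middle of the granite's outer (right) edge. Own -y is outward (right), +x away from the robot. Base: x -83..75, y -256..230 mm. Place and yaw (to 0.18 rad) vary; all on it turns with it
- granite_block: Black granite block of the bench, 140 x 210 x 83 mm, top face 95 mm above the table; x -70..70, y 0..210 mm in the bench's frame. The plate is slid over its outer edge at y = 0. Origin: centre of its underside, 12 mm above the table
- handwheel (a joint): Turn of the handwheel, 0 at the start, range 0 to 4.48 rad; grows clockwise seen from above and drives the carriage outward (bench -y) by a rack, 12.5 mm per rad (78.5 mm a turn). It stays where it is left. About 0.06 N m turns it
- handwheel_grip (a point): Centre of the handwheel's black knurled rim on its upright axis, 79.5 mm above the table, the height to grip. Rim: solid disc 55 mm in diameter, 69 to 90 mm above the table; a smaller silver skirt beneath, then the pinion box, 62 x 52 mm, its top at 52 mm. Grip across the diameter from above and turn, over several grasps
- probe_carriage: Probe carriage (aluminium, 66 x 48 mm) with an upright pencil probe, a post with a red pointer on its front (-x) side, and a rack; moves only along bench y, driven by the handwheel. Fragile: not to be touched. Its origin is the bench's origin at handwheel 0 and travels with the carriage; axes as the bench. Use its two points below
- carriage_index (a point): Front end of the red index line on the carriage's foot over the scale bar, 49 mm above the table, 64.5 mm in front (-x) of the stylus axis and level with it in bench y; at bench y = -60 mm at the start. It is to stand level, along bench y, with the rider's white line
- setting_rider: Red saddle, 18 x 12 mm, screwed fast on the scale bar, 82 to 102 mm outward of the granite's edge. Origin: on the bar's top, 42 mm above the table, under its white line, which runs along x at the rider's y = 0. Axes as the bench
- stylus_tip (a point): Top of the probe's red stylus ball (6 mm in diameter), 88.5 mm above the table, 6.5 mm below the level of the plate's underside. Moves with the carriage
- fixture_plate: Fixture plate, aluminium, 84 x 260 x 8 mm, about 0.6 kg, loose and flat on the granite; steel ring gauge (66 mm wide, 22 high) clamped over its bore at the outer end, black bow handle at the inner end. Origin: centre of underside; y along it, outer end at y = -130. Centre of mass 90 to 105 mm from the outer end; at the goal 124 to 144 mm overhang: it tips if let go. Starts within 0.1 rad of square
- bore_mark (a point): Centre of the 36 mm bore on the plate's top face, plate y = -88 mm, 8 mm above its underside. The plate's red cross line runs through it along plate x. It is to come over the stylus tip; the carriage's red pointer then stands 6 mm above the line's front end
- plate_handle (a point): Middle of the handle's bar, 45 mm above the plate's underside (140 mm above the table), at plate y = +82.5 mm. Bar along plate y: 13 mm wide, 80 mm long, 14 mm high, on two posts, 30 mm free beneath it. Pinch it across its width from above
- micrometer: Bystander: micrometer with a green frame, 46 x 150 x 14 mm, lying behind the bench; leave it alone
- calliper: Bystander: digital calliper, 69 x 233 x 16 mm, lying behind the micrometer; leave it alone
- screwdriver: Bystander: red-handled screwdriver, 183 mm long, lying at the front right; leave it alone
- stepped_shaft: Bystander: turned steel shaft, 38 mm in diameter, 87 mm high, standing behind the bench; leave it alone
- plug_gauge: Bystander: steel plug gauge, 25 mm in diameter, 64 mm high, standing behind the bench; leave it alone
- dial_indicator: Bystander: dial indicator, 102 x 57 x 23 mm, lying at the back left; leave it alone
- sample_pot: Bystander: white pot, 53 mm in diameter, 60 mm high, at the left edge; leave it alone

How it is judged:
On the way, in this order (a step that is already met when the one before it is completed fails the run):
1. the carriage's index stands at the setting rider, the handwheel at rest, the plate's bore still back over the granite (y of carriage_index in the frame of setting_rider between -0.0025 and 0.0025 m and velocity of joint handwheel between -0.05 and 0.05 rad/s and y of bore_mark in the frame of gauge_bench above 0 m), for 0.3 s.
2. the plate is slid out, its bore over the stylus, lying level on the granite's edge and held by the fingers (y of carriage_index in the frame of setting_rider between -0.0025 and 0.0025 m and horizontal distance between bore_mark and stylus_tip below 0.005 m and angle between the y axis of fixture_plate and the y axis of gauge_bench, either way round below 0.09 rad and angle between fixture_plate's own z axis and vertical below 0.025 rad and z of fixture_plate in the frame of gauge_bench between 0.092 and 0.098 m and contact force between the fingers and fixture_plate above 1 N and contact force between fixture_plate and granite_block above 0.5 N and contact force between fixture_plate and probe_carriage below 0.3 N and linear speed of fixture_plate below 0.01 m/s), for 0.2 s.
At the end, for the whole second after the job is handed in: Carriage index within 2.5 mm of the rider's line; bore centre within 5 mm of the stylus from above; plate square within 5 degrees, level within 1.4 degrees, resting on the granite, clear of the carriage, at rest, and the fingers still bearing on it with over 1 N (all of step 2); the arm keeps its last pose, push and grip.
It fails at once if the robot touches the probe carriage (contact force between any of the fingers, the arm and probe_carriage above 1.5 N).
It fails at once if the plate strikes the probe or its carriage (contact force between fixture_plate and probe_carriage above 1 N).
It fails at once if the plate tips more than 0.09 rad (5 degrees) (angle between fixture_plate's own z axis and vertical above 0.09 rad).
It fails at once if the plate is lifted off the granite (more than 12 mm) (z of fixture_plate in the frame of gauge_bench above 0.107 m).
It fails at once if a bystander is moved by more than 20 mm (distance of any of micrometer, calliper, screwdriver, stepped_shaft, plug_gauge, dial_indicator, sample_pot from where it was at the start of the episode above 0.02 m).
It also fails if it takes over 61 s, if anything falls off the work surface, if the arm or the gripper's body presses on something with over 40 N, if the wrist force passes 120 N, or if a joint passes its speed limit or range.

## Working session

There is one attempt and no reset: what is moved stays moved. The work goes in short steps, Python scripts to look and compute and a tool call to move; the robot and the scene stay as the last step left them, time stands still between calls to the robot, and variables do not carry over. Pictures are saved under pics/ and viewed, at most 13 in all, crops included, and the job is handed in when it is done.

Besides the shell and the picture viewer there is one more tool, called after "Call:" as name([rows], argument=value, ...), one row to a line, values as JSON. send_rows: Moves the arm, as the interface text tells. Scaled input: -1 to 1 covers 300 mm each way for a shift and pi rad each way for a turn. Its arguments: {"type":"object","properties":{"commands":{"type":"array","items":{"type":"object","properties":{"tx":{"type":"number"},"ty":{"type":"number"},"tz":{"type":"number"},"roll":{"type":"number"},"hand":{"type":"number"}}}},"grip_force":{"type":"number"}},"required":["commands"]}

```bash
mkdir -p pics; cat > h.py <<'E'
import numpy as np, cv2
from bench import bot
def cam(s):
    f=s["color"].shape[0]/2/np.tan(np.radians(s["fov_y"])/2)
    return f,s["cx"],s["cy"],np.array(s["view"])
def proj(s,p):
    f,cx,cy,V=cam(s); q=V@np.r_[p,1]
    return np.array([cx+f*q[0]/-q[2],cy-f*q[1]/-q[2]])
def ray(s,u,v):
    f,cx,cy,V=cam(s); R=V[:3,:3]; d=R.T@np.array([(u-cx)/f,-(v-cy)/f,-1.]); return -R.T@V[:3,3],d
def atz(s,u,v,z):
    o,d=ray(s,u,v); return o+d*(z-o[2])/d[2]
def tri(a,pa,b,pb):
    o1,d1=ray(a,*pa);o2,d2=ray(b,*pb)
    t=np.linalg.lstsq(np.c_[d1,-d2],o2-o1,rcond=None)[0]
    p,q=o1+d1*t[0],o2+d2*t[1]; return (p+q)/2,np.linalg.norm(p-q)
E
python3 - <<'E'
from h import *
st=bot.state(); print(st["t"],st["position"],np.round(st["ee_rot"],3),st["grip_width"])
for n in("scene","top"):
    s=bot.snapshot(n); cv2.imwrite(f"pics/{n}0.png",s["color"]); f,cx,cy,V=cam(s); print(n,f,cx,cy,-V[:3,:3].T@V[:3,3])
    for k in s: print(k, end=' ')
    for l in("gauge_bench","granite_block","handwheel_grip","probe_carriage","carriage_index","setting_rider","stylus_tip","fixture_plate","bore_mark","plate_handle"):
        r=bot.look_for(n,l); print(l,[(np.round(x["bbox"],0).tolist(),round(x["confidence"],2)) for x in r[:2]])
E
```

```text
0.0 [0.24333376 0.49261554 0.30280271] [[-0.897  0.443 -0.001]
 [ 0.443  0.897 -0.002]
 [-0.    -0.002 -1.   ]] 0.08541512283488081
scene 461.0898196348142 282.56306827684733 211.72205386832363 [ 0.12250631 -1.39421556  0.98674817]
color fov_y cx cy view gauge_bench [([232.0, 200.0, 83.0, 103.0], 0.57)]
granite_block [([238.0, 202.0, 55.0, 49.0], 0.98), ([268.0, 244.0, 28.0, 18.0], 0.26)]
handwheel_grip [([266.0, 239.0, 32.0, 24.0], 0.53), ([294.0, 259.0, 20.0, 17.0], 0.48)]
probe_carriage [([267.0, 238.0, 28.0, 24.0], 0.54)]
carriage_index [([266.0, 240.0, 26.0, 22.0], 0.62), ([311.0, 225.0, 11.0, 21.0], 0.39)]
setting_rider []
stylus_tip [([268.0, 240.0, 28.0, 21.0], 0.57)]
fixture_plate [([241.0, 188.0, 46.0, 44.0], 0.85), ([287.0, 186.0, 13.0, 7.0], 0.54)]
bore_mark [([242.0, 187.0, 42.0, 49.0], 0.87), ([282.0, 186.0, 17.0, 9.0], 0.68)]
plate_handle [([238.0, 189.0, 44.0, 45.0], 0.65)]
top 495.45558060948633 273.87436784060117 205.4226403252421 [ 0.28391579 -0.01518657  1.53155559]
color fov_y cx cy view gauge_bench [([232.0, 204.0, 161.0, 65.0], 0.88)]
granite_block [([234.0, 206.0, 78.0, 58.0], 0.91), ([193.0, 141.0, 71.0, 21.0], 0.32)]
handwheel_grip [([368.0, 213.0, 21.0, 18.0], 0.61)]
probe_carriage [([315.0, 221.0, 49.0, 29.0], 0.57)]
carriage_index [([318.0, 218.0, 47.0, 33.0], 0.95)]
setting_rider []
stylus_tip [([318.0, 220.0, 51.0, 28.0], 0.68)]
fixture_plate [([219.0, 218.0, 90.0, 35.0], 0.85)]
bore_mark [([218.0, 217.0, 94.0, 36.0], 0.77)]
plate_handle [([220.0, 218.0, 93.0, 38.0], 0.7)]
```

View pics/scene0.png

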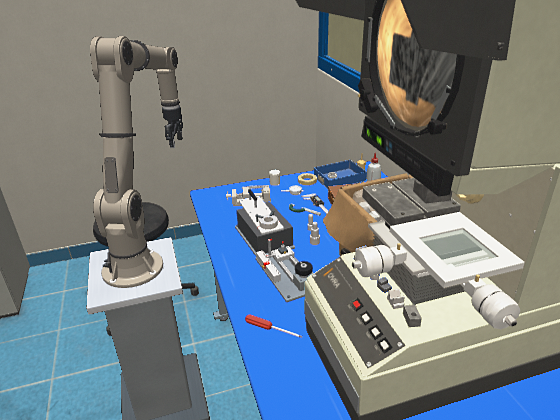

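View pics/top0.png

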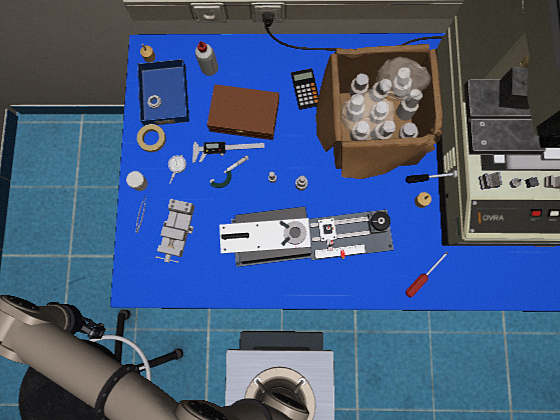

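The top view shows the bench level with rows 205–265. The plate and ring are at about (295,233), the handwheel at (380,221), and the red rider at about (343,254). I'll enlarge both views.

```bash
python3 - <<'E'
import cv2
a=cv2.imread("pics/top0.png")[198:270,212:400]; cv2.imwrite("pics/top0c.png",cv2.resize(a,None,fx=4.25,fy=4.25,interpolation=cv2.INTER_CUBIC))
a=cv2.imread("pics/scene0.png")[180:305,228:323]; cv2.imwrite("pics/scene0c.png",cv2.resize(a,None,fx=4.75,fy=4.75,interpolation=cv2.INTER_CUBIC))
E
```

```text
(no output)
```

View pics/top0c.png

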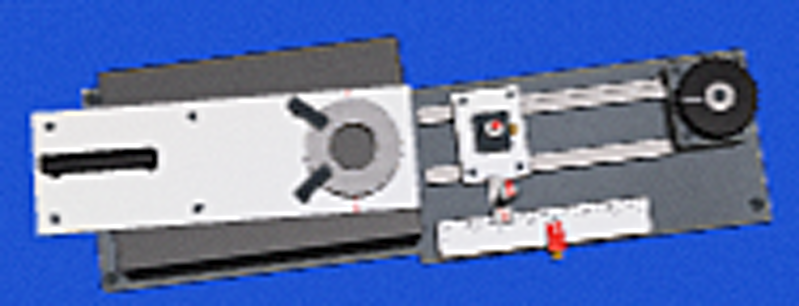

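View pics/scene0c.png

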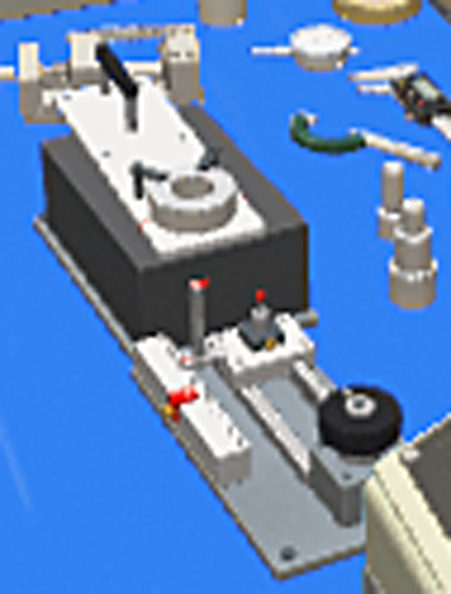

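```bash
cat > fit.py <<'E'
from h import *
from scipy.optimize import least_squares
import pickle
S={n:bot.snapshot(n) for n in("scene","top")}
pickle.dump(S,open("s0.pkl","wb"))
T=lambda u,v:((u+.5)/4.25-.5+212,(v+.5)/4.25-.5+198)
C=lambda u,v:((u+.5)/4.75-.5+228,(v+.5)/4.75-.5+180)
obs=[("top",T(745,50),(75,-256,12)),("top",T(772,222),(-83,-256,12)),("top",T(105,290),(-83,230,12)),
("top",T(397,38),(70,0,95)),("top",T(98,73),(70,210,95)),
("scene",C(307,225),(70,0,95)),("scene",C(140,265),(-70,0,95)),("scene",C(43,145),(-70,210,95)),("scene",C(278,578),(-83,-256,12)),("scene",C(37,222),(-83,230,12))]
def W(p,q):
    c,s=np.cos(p[2]),np.sin(p[2]); q=np.array(q)/1000
    return np.array([p[0]+c*q[0]-s*q[1],p[1]+s*q[0]+c*q[1],q[2]])
def res(p): return np.concatenate([proj(S[n],W(p,q))-np.array(o) for n,o,q in obs])
a=atz(S["top"],*T(405,150),.095)
r=least_squares(res,[a[0],a[1],0],loss="soft_l1"); p=r.x; print("bench",p); print(np.round(res(p).reshape(-1,2),1).tolist())
def B(w): # world->bench mm
    c,s=np.cos(p[2]),np.sin(p[2]); d=np.array(w[:2])-p[:2]
    return np.r_[c*d[0]+s*d[1],-s*d[0]+c*d[1],w[2]]*1000
if __name__=="__main__":
    np.save("bench.npy",p)
    for nm,uv,z in [("bore",(350,147),.125),("h1",(42,165),.147),("h2",(157,157),.147),("c1",(32,113),.103),("c2",(410,85),.103),("c3",(420,210),.103),("c4",(37,235),.103),("wheel",(716,97),.095),("index",(505,216),.049),("rider",(557,235),.055),("stylus",(495,128),.0885),("tickA",(348,92),.103),("tickB",(356,208),.103)]:
        w=atz(S["top"],*T(*uv),z); print(nm,np.round(w*1000,1),np.round(B(w),1))
    for nm,a,b in [("bore",(350,147),(190,187)),("wheel",(716,97),(360,405)),("hmid",(99,161),(116,69)),("stylus",(495,128),(260,295)),("rider",(557,225),(183,395))]:
        w,e=tri(S["top"],T(*a),S["scene"],C(*b)); print("tri",nm,np.round(w*1000,1),np.round(B(w),1),e)
E
python3 fit.py
```

```text
bench [ 0.49872774 -0.08523912  0.11751472]
[[-0.7, -8.8], [0.9, 1.0], [-0.2, 2.7], [1.0, -0.4], [0.6, -0.8], [1.2, -0.7], [0.0, 0.7], [-0.0, -1.5], [-0.9, -1.1], [-2.0, -1.1]]
bore [486.1 -41.  125. ] [ -7.4  45.4 125. ]
h1 [469.8 163.7 147. ] [  0.5 250.6 147. ]
h2 [475.6  87.3 147. ] [ -2.8 174.1 147. ]
c1 [511.8 177.3 103. ] [ 43.7 259.2 103. ]
c2 [532.4 -82.7 103. ] [ 33.8  -1.4 103. ]
c3 [446.3 -89.  103. ] [-52.5   2.4 103. ]
c4 [427.8 171.4 103. ] [-40.4 263.2 103. ]
wheel [ 526.4 -293.4   95. ] [   3.1 -210.    95. ]
index [ 448.5 -151.5   49. ] [-57.6 -59.9  49. ]
rider [ 434.7 -187.1   55. ] [-75.5 -93.6  55. ]
stylus [ 505.1 -141.9   88.5] [ -0.3 -57.   88.5]
tickA [527.4 -40.1 103. ] [ 33.7  41.5 103. ]
tickB [447.4 -45.5 103. ] [-46.3  45.4 103. ]
tri bore [485.1 -40.9 122.7] [ -8.3  45.7 122.7] 0.002634199162414201
tri wheel [ 527.  -294.4   89.7] [   3.5 -211.    89.7] 0.0006034240925998273
tri hmid [472.4 126.7 139.9] [ -1.2 213.6 139.9] 0.002453979878294883
tri stylus [ 505.5 -142.2   85. ] [  0.1 -57.3  85. ] 0.00019142548546042363
tri rider [ 437.7 -187.5   45.5] [-72.6 -94.4  45.5] 0.01016161470158973
```

Call:
send_rows([
  {"tx": -1, "ty": -0.96, "tz": 0, "roll": 0, "hand": 0},
  {"tx": -1, "ty": -0.96, "tz": 0, "roll": 0, "hand": 0},
  {"tx": -1, "ty": -0.96, "tz": 0, "roll": 0, "hand": 0},
  {"tx": -1, "ty": -0.96, "tz": 0, "roll": 0, "hand": 0},
  {"tx": -1, "ty": -0.96, "tz": 0, "roll": 0, "hand": 0},
  {"tx": -1, "ty": -0.96, "tz": 0, "roll": 0, "hand": 0},
  {"tx": -1, "ty": -0.96, "tz": 0, "roll": 0, "hand": 0},
  {"tx": -1, "ty": -0.96, "tz": 0, "roll": 0, "hand": 0},
])

```text
t: 2.2
position: [0.386, 0.0984, 0.3043]
ee_rot: [[-0.893, 0.45, 0.001], [0.45, 0.893, -0.0], [-0.001, 0.0, -1.0]]
force: [-0.5, 0.5, 0.0]
grip_width: 0.0855
grasp_force: 0.0
```

```bash
sed -i 's/("top",T(745,50),(75,-256,12)),//' fit.py; sed -i 's/S={n:bot.*/S=pickle.load(open("s0.pkl","rb"))/;/pickle.dump/d' fit.py; python3 fit.py; python3 - <<'E'
from h import *
st=bot.state(); print(st["t"],st["qpos"],st["position"],np.round(st["ee_rot"],4))
E
```

```text
bench [ 0.49944294 -0.08449115  0.12339138]
[[0.7, 0.3], [-0.2, 2.9], [0.6, -0.7], [0.3, -0.6], [1.2, -0.9], [0.2, 0.6], [-0.2, -1.5], [-0.3, -1.4], [-2.2, -1.1]]
bore [486.1 -41.  125. ] [ -7.9  44.8 125. ]
h1 [469.8 163.7 147. ] [  1.2 249.9 147. ]
h2 [475.6  87.3 147. ] [ -2.5 173.5 147. ]
c1 [511.8 177.3 103. ] [ 44.4 258.3 103. ]
c2 [532.4 -82.7 103. ] [ 33.   -2.3 103. ]
c3 [446.3 -89.  103. ] [-53.3   2.1 103. ]
c4 [427.8 171.4 103. ] [-39.6 262.8 103. ]
wheel [ 526.4 -293.4   95. ] [   1.  -210.6   95. ]
index [ 448.5 -151.5   49. ] [-58.8 -60.3  49. ]
rider [ 434.7 -187.1   55. ] [-76.8 -93.9  55. ]
stylus [ 505.1 -141.9   88.5] [ -1.5 -57.6  88.5]
tickA [527.4 -40.1 103. ] [ 33.2  40.6 103. ]
tickB [447.4 -45.5 103. ] [-46.8  45.1 103. ]
tri bore [485.1 -40.9 122.7] [ -8.9  45.1 122.7] 0.002634199162414201
tri wheel [ 527.  -294.4   89.7] [   1.5 -211.7   89.7] 0.0006034240925998273
tri hmid [472.4 126.7 139.9] [ -0.8 212.9 139.9] 0.002453979878294883
tri stylus [ 505.5 -142.2   85. ] [ -1.1 -58.   85. ] 0.00019142548546042363
tri rider [ 437.7 -187.5   45.5] [-73.9 -94.6  45.5] 0.01016161470158973
2.2 [-0.65960896 -0.01367297  0.36494151  1.89052128  0.00577733  1.26273184
  0.80729935] [0.38602229 0.09842376 0.3043095 ] [[-8.929e-01  4.503e-01  1.300e-03]
 [ 4.503e-01  8.929e-01 -3.000e-04]
 [-1.200e-03  3.000e-04 -1.000e+00]]
```

Call:
send_rows([
  {"tx": -1, "ty": -0.957, "tz": 0, "roll": 0, "hand": 0},
  {"tx": -1, "ty": -0.957, "tz": 0, "roll": 0, "hand": 0},
  {"tx": -1, "ty": -0.957, "tz": 0, "roll": 0, "hand": 0},
  {"tx": -1, "ty": -0.957, "tz": 0, "roll": 0, "hand": 0},
  {"tx": -1, "ty": -0.957, "tz": 0, "roll": 0, "hand": 0},
  {"tx": -1, "ty": -0.957, "tz": 0, "roll": 0, "hand": 0},
  {"tx": -1, "ty": -0.957, "tz": 0, "roll": 0, "hand": 0},
  {"tx": -1, "ty": -0.957, "tz": 0, "roll": 0, "hand": 0},
  {"tx": -1, "ty": -0.957, "tz": 0.2, "roll": 0, "hand": 0},
  {"tx": -1, "ty": -0.957, "tz": 0.4, "roll": 0, "hand": 0},
  {"tx": -1, "ty": -0.957, "tz": 0.4, "roll": 0, "hand": 0},
])

```text
t: 3.58
position: [0.5248, -0.2829, 0.1789]
ee_rot: [[-0.898, 0.44, -0.01], [0.44, 0.898, 0.008], [0.013, 0.003, -1.0]]
force: [-0.6, 0.5, 0.6]
grip_width: 0.085
grasp_force: 0.0
```

```bash
python3 - <<'E'
from h import *
st=bot.state(); print(st["t"],st["qpos"],st["position"],np.round(st["ee_rot"],4))
a=bot.snapshot("top")["color"][198:270,300:420]; b=bot.snapshot("scene")["color"][200:305,258:340]
r=lambda a,f:cv2.resize(a,None,fx=f,fy=f,interpolation=cv2.INTER_CUBIC)
A=r(a,3.3);Bm=r(b,4.8); h=max(A.shape[0],Bm.shape[0]); o=np.zeros((h,A.shape[1]+Bm.shape[1],3),np.uint8); o[:A.shape[0],:A.shape[1]]=A;o[:Bm.shape[0],A.shape[1]:]=Bm
print(o.shape);cv2.imwrite("pics/w1.png",o)
E
```

```text
3.575 [ 0.03142843  0.56972269  0.64726865  1.5643305  -0.36636626  1.14510437
  1.87508857] [ 0.52482684 -0.28290153  0.17886443] [[-0.8979  0.44   -0.0102]
 [ 0.44    0.898   0.0083]
 [ 0.0128  0.0029 -0.9999]]
(504, 790, 3)
```

View pics/w1.png

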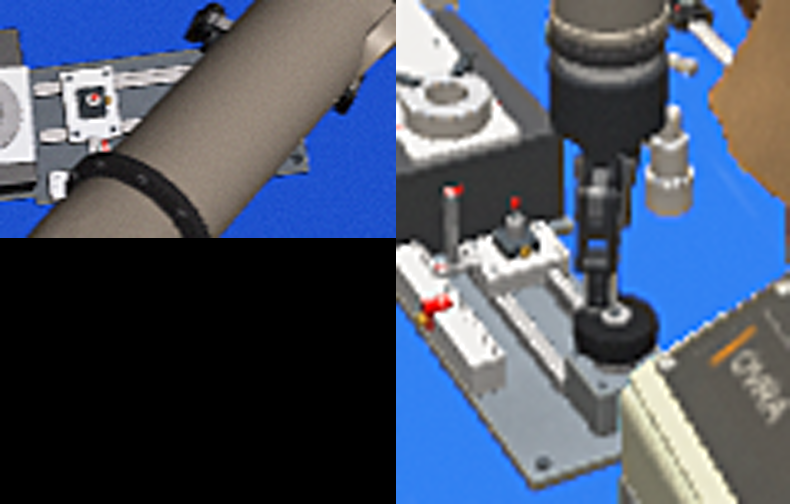

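Call:
send_rows([
  {"tx": 0, "ty": 0, "tz": 0, "roll": 0, "hand": 0},
  {"tx": 0, "ty": 0, "tz": 0, "roll": 0, "hand": 0},
  {"tx": 0, "ty": 0, "tz": 0, "roll": 0, "hand": 0},
])

```text
t: 4.05
position: [0.5274, -0.2885, 0.1853]
ee_rot: [[-0.897, 0.443, 0.002], [0.443, 0.897, -0.001], [-0.002, 0.0, -1.0]]
force: [0.2, -1.2, -0.2]
grip_width: 0.0855
grasp_force: 0.0
```

Call:
send_rows([
  {"tx": -0.005, "ty": -0.018, "tz": 0.06, "roll": 0, "hand": 0},
  {"tx": -0.005, "ty": -0.018, "tz": 0.12, "roll": 0, "hand": 0},
  {"tx": -0.005, "ty": -0.018, "tz": 0.18, "roll": 0, "hand": 0},
  {"tx": -0.005, "ty": -0.018, "tz": 0.18, "roll": 0, "hand": 0},
  {"tx": -0.005, "ty": -0.018, "tz": 0.18, "roll": 0, "hand": 0},
], grip_force=20)

```text
t: 4.68
position: [0.526, -0.2938, 0.1298]
ee_rot: [[-0.897, 0.443, -0.0], [0.443, 0.897, -0.0], [-0.0, -0.0, -1.0]]
force: [0.4, -0.4, 0.9]
grip_width: 0.0854
grasp_force: 0.0
```

Call:
send_rows([
  {"hand": 1, "tx": 0, "ty": 0, "tz": 0, "roll": 0},
  {"hand": 1, "tx": 0, "ty": 0, "tz": 0, "roll": 0},
  {"hand": 1, "tx": 0, "ty": 0, "tz": 0, "roll": 0},
  {"hand": 1, "tx": 0, "ty": 0, "tz": 0, "roll": 0},
  {"hand": 1, "tx": 0, "ty": 0, "tz": 0, "roll": 0},
])

```text
t: 5.3
position: [0.5259, -0.2948, 0.1309]
ee_rot: [[-0.896, 0.443, 0.001], [0.443, 0.896, -0.002], [-0.002, -0.001, -1.0]]
force: [-1.6, -1.9, 5.9]
grip_width: 0.0546
grasp_force: 22.5
```

Call:
send_rows([
  {"hand": 1, "tx": 0, "ty": 0, "tz": 0, "roll": 0.06},
  {"hand": 1, "tx": 0, "ty": 0, "tz": 0, "roll": 0.12},
  {"hand": 1, "tx": 0, "ty": 0, "tz": 0, "roll": 0.18},
  {"hand": 1, "tx": 0, "ty": 0, "tz": 0, "roll": 0.24},
  {"hand": 1, "tx": 0, "ty": 0, "tz": 0, "roll": 0.3},
  {"hand": 1, "tx": 0, "ty": 0, "tz": 0, "roll": 0.36},
  {"hand": 1, "tx": 0, "ty": 0, "tz": 0, "roll": 0.42},
  {"hand": 1, "tx": 0, "ty": 0, "tz": 0, "roll": 0.48},
  {"hand": 1, "tx": 0, "ty": 0, "tz": 0, "roll": 0.54},
  {"hand": 1, "tx": 0, "ty": 0, "tz": 0, "roll": 0.6},
  {"hand": 1, "tx": 0, "ty": 0, "tz": 0, "roll": 0.66},
  {"hand": 1, "tx": 0, "ty": 0, "tz": 0, "roll": 0.7},
])

```text
t: 6.8
position: [0.5302, -0.2945, 0.131]
ee_rot: [[0.886, 0.463, 0.009], [0.463, -0.886, -0.005], [0.006, 0.008, -1.0]]
force: [7.8, -5.3, 0.6]
grip_width: 0.0544
grasp_force: 22.3
```

Call:
send_rows([
  {"hand": 1, "tx": 0, "ty": 0, "tz": 0, "roll": 0.02},
  {"hand": 1, "tx": 0, "ty": 0, "tz": 0, "roll": 0.02},
  {"hand": 1, "tx": 0, "ty": 0, "tz": 0, "roll": 0.02},
])

```text
t: 7.18
position: [0.5302, -0.2946, 0.131]
ee_rot: [[0.912, 0.41, 0.009], [0.41, -0.912, -0.005], [0.006, 0.008, -1.0]]
force: [7.6, -6.6, 0.9]
grip_width: 0.0543
grasp_force: 22.3
```

```bash
python3 - <<'E'
from h import *
st=bot.state(); print(st["t"],st["qpos"],st["position"],np.round(st["ee_rot"],4),st["force"],st["moment"],st["grip_width"])
a=bot.snapshot("top")["color"][215:262,300:370]; b=bot.snapshot("scene")["color"][215:285,258:315]
r=lambda a,f:cv2.resize(a,None,fx=f,fy=f,interpolation=cv2.INTER_CUBIC)
A=r(a,5);Bm=r(b,7.5); h=max(A.shape[0],Bm.shape[0]); o=np.zeros((h,A.shape[1]+Bm.shape[1],3),np.uint8); o[:A.shape[0],:A.shape[1]]=A;o[:Bm.shape[0],A.shape[1]:]=Bm
print(o.shape);cv2.imwrite("pics/w2.png",o)
E
```

```text
7.175 [-0.20663497  0.84511585  1.14004539  1.6106377  -0.81359057  1.21693758
 -0.04730045] [ 0.53023637 -0.29461749  0.13102515] [[ 0.9119  0.4103  0.0092]
 [ 0.4104 -0.9119 -0.0049]
 [ 0.0064  0.0082 -0.9999]] [ 7.57019881 -6.63358419  0.89918245] [-0.54203943 -1.20337962 -0.02143446] 0.05430194639507615
(525, 778, 3)
```

View pics/w2.png

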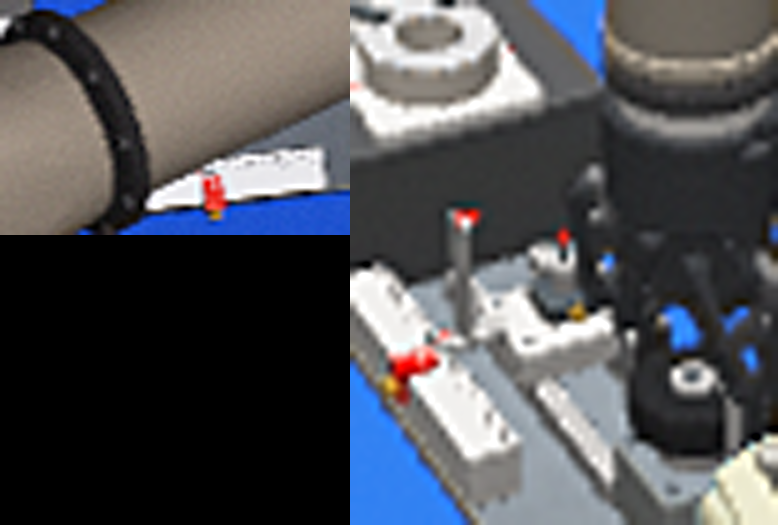

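```bash
python3 - <<'E'
import pickle
from fit import *
def red(c): c=c.astype(int); return np.clip(c[...,2]-np.maximum(c[...,0],c[...,1]),0,255)
t=red(S["top"]["color"]); np.set_printoptions(linewidth=250)
print("top cols 326-349 rows 225-260"); print(t[236:260,326:350])
s=red(S["scene"]["color"])
print("scene rows 236-272 cols 260-290"); print(s[236:272,258:288])
n=bot.snapshot("scene"); s=red(n["color"]); print("scene now"); print(s[238:270,258:290])
pickle.dump(n,open("s1.pkl","wb"))
E
```

```text
bench [ 0.49944294 -0.08449115  0.12339138]
[[0.7, 0.3], [-0.2, 2.9], [0.6, -0.7], [0.3, -0.6], [1.2, -0.9], [0.2, 0.6], [-0.2, -1.5], [-0.3, -1.4], [-2.2, -1.1]]
top cols 326-349 rows 225-260
[[  0   0   0   0   0   0   0   0   0   0   0   8   6   6   6   5   4  10   6   8   7   3   1   5]
 [  0   0   0   0   0   0   0   0   0   0   0   9   8   6   3   6   5   5   0   0   0   0   0   0]
 [  0   0   0   0   0   0   0   0   0   0   0   1   0   0   0   0   0   0   0   0   0   0   0   0]
 [  0   0   0   0   0   0   0   3   5   7   0   0   0   0   0   0   0   0   0   0   0   0   0   0]
 [  5   3   7   1  16  90  48   0   0   0   0   0   0   0   0   0   0   0   0   0   0   0   0   0]
 [  0   7   7   3   3 176  87   0   0   0   0   0   0   0   0   0   0   0   0   0   0   0   0   0]
 [  0   0   5   4   0 111  52   0   0   0   0   0   0   0   0   0   0   0   0   0   0   0   0   0]
 [  0   1   6   2   0 111 113  24   0   0   0   0   0   0   0   0   0   0   0   0   0   0   0   0]
 [  0   0   1   0   0  20  16   0   0   0   0   0   0   0   0   0   0   0   0   0   0   0   0   0]
 [  0   2   3   
[... 1051 characters left out ...]
  96   0   5   0   0]
 [  0   0   0   1   2   6   7  11  13   9  11   7   6   0   0 155 166 179 126   0   0   0   0   0]
 [  9  10   5   7   9   6   0   0   0   0   0   0   0   0   0   0  41  36   0   0   0   0   0   0]
 [  0   0   0   0   0   0   0   0   0   0   0   0   0   0   0   0  30  52   0   0   0   0   0   0]
 [  0   0   0   0   0   0   0   0   0   0   0   0   0   0   0   0   0   0   0   0   0   0   0   0]]
scene rows 236-272 cols 260-290
[[0 0 0 ... 0 0 0]
 [0 0 0 ... 0 0 0]
 [0 0 0 ... 0 1 0]
 ...
 [0 0 0 ... 4 4 2]
 [0 0 0 ... 2 4 3]
 [0 0 0 ... 2 1 5]]
scene now
[[0 0 0 ... 0 0 0]
 [0 0 0 ... 0 0 0]
 [0 0 0 ... 0 0 0]
 ...
 [0 0 0 ... 0 0 0]
 [0 0 0 ... 0 0 0]
 [0 0 0 ... 3 0 0]]
```

```bash
python3 - <<'E'
import pickle
from fit import *
for z in(.045,.05,.055): print(z,B(atz(S["top"],342.1,252,z)))
print("idx",B(atz(S["top"],330.25,248.6,.049)))
np.set_printoptions(linewidth=250,threshold=100000)
def red(c): c=c.astype(int); return np.clip(c[...,2]-np.maximum(c[...,0],c[...,1]),0,255)
print(red(S["scene"]["color"])[250:272,258:282])
n=pickle.load(open("s1.pkl","rb")); print(red(n["color"])[250:272,258:282])
c=n["color"]; print(c[258:268,260:274].min(-1))
for r in(-92,-94,-96): print(r,proj(n,W(p,(-64.5,r,49))),proj(n,W(p,(-64.5,r,52))),proj(n,W(p,(-76,r,52))))
print(proj(n,W(p,(-64.5,-88.2,49))),proj(n,W(p,(-64.5,-60,49))))
E
```

```text
bench [ 0.49944294 -0.08449115  0.12339138]
[[0.7, 0.3], [-0.2, 2.9], [0.6, -0.7], [0.3, -0.6], [1.2, -0.9], [0.2, 0.6], [-0.2, -1.5], [-0.3, -1.4], [-2.2, -1.1]]
0.045 [-73.05183534 -93.81447039  45.        ]
0.05 [-73.49684644 -93.1783728   50.        ]
0.055 [-73.94185754 -92.54227521  55.        ]
idx [-59.17774988 -59.62781415  49.        ]
[[  0   0   0   4   0   0   0   0   0   0   0   2   1   0   3   0   0   0   2   0   1   0   0   0]
 [  2   0   0   4   4   3   0   0   0   0   0   1   1   2   4   0   0   2   1   0   4   0   0   0]
 [  2   1   1   2   1   4   3   0   0   0   1   4   0   2   2   3   2   2   1   1   0   3   0   0]
 [  1   1   2   1   2   4   5   0   0   0   0   0   1   3   2   4   3   3   1   1   1   0   1   0]
 [  0   1   1   1   1   5   3   0   0   0   0   0   1   3   3   5   3   3   2   2   2   1   2   5]
 [  4   1   1   2   1   1   3   0  94  62  37   3   2   3   3   1   3   2   0   2   1   2   1   2]
 [  3   3   1   1   1   1   1   0  29   9  11   0   3   4   1   0   2   3   2   0   0   2   0   2]
 [  3   2   0   1   1   2   0   3   0   0   1   0   0   0  
[... 3816 characters left out ...]
 153 162 153 115 134 128]
 [115 114  94 158 160 142  76 184  69 153 223 163 131 146]
 [123 116 111  43  26   0   0  79   0  36 253 152 176 149]
 [116 115 110  40   0   0   0  45 113 234 251 197 201 209]
 [ 84 132 108  66   9   5 254 244 241 245 244 239 242 249]
 [ 63  89  46  64  28  53 187 255 246 240 239 240 212 246]
 [ 49  65  57  43   9  33 111 217 251 241 238 238 234 242]]
-92 [269.8287821  260.44949301] [269.79635557 259.73385525] [266.66364535 260.65941246]
-94 [270.06650562 260.76951525] [270.03428182 260.05347269] [266.89902639 260.98080189]
-96 [270.30470864 261.09018299] [270.27268844 260.37373546] [267.13488391 261.30284193]
[269.37842326 259.84322215] [266.08925516 255.41536016]
```

Call:
send_rows([
  {"hand": 1, "tx": 0, "ty": 0, "tz": 0, "roll": 0.05},
  {"hand": 1, "tx": 0, "ty": 0, "tz": 0, "roll": 0.1},
  {"hand": 1, "tx": 0, "ty": 0, "tz": 0, "roll": 0.142},
  {"hand": 1, "tx": 0, "ty": 0, "tz": 0, "roll": 0.142},
  {"hand": 1, "tx": 0, "ty": 0, "tz": 0, "roll": 0.142},
])

```text
t: 7.95
position: [0.5305, -0.2957, 0.1311]
ee_rot: [[1.0, -0.024, 0.01], [-0.024, -1.0, -0.007], [0.01, 0.007, -1.0]]
force: [7.2, -8.8, -1.6]
grip_width: 0.0545
grasp_force: 23.0
```

Call:
send_rows([
  {"hand": 0, "tx": 0, "ty": 0, "tz": 0, "roll": 0},
  {"hand": 0, "tx": 0, "ty": 0, "tz": 0, "roll": 0},
  {"hand": 0, "tx": 0, "ty": 0, "tz": 0, "roll": 0},
  {"hand": 0, "tx": 0, "ty": 0, "tz": 0, "roll": 0},
  {"hand": 0, "tx": 0, "ty": 0, "tz": -0.15, "roll": 0},
  {"hand": 0, "tx": 0, "ty": 0, "tz": -0.3, "roll": 0},
  {"hand": 0, "tx": 0, "ty": 0, "tz": -0.45, "roll": 0},
  {"hand": 0, "tx": 0, "ty": 0, "tz": -0.45, "roll": 0},
  {"hand": 0, "tx": 0, "ty": 0, "tz": -0.45, "roll": 0},
])

```text
t: 9.07
position: [0.5256, -0.2933, 0.2643]
ee_rot: [[1.0, -0.025, -0.0], [-0.025, -1.0, 0.001], [-0.0, -0.001, -1.0]]
force: [-0.5, 0.0, -0.7]
grip_width: 0.0855
grasp_force: 0.0
```

```bash
python3 - <<'E'
import pickle
from h import *
st=bot.state(); print(st["t"],st["qpos"],st["position"],np.round(st["ee_rot"],4))
np.set_printoptions(linewidth=250,threshold=100000)
def red(c): c=c.astype(int); return np.clip(c[...,2]-np.maximum(c[...,0],c[...,1]),0,255)
n=bot.snapshot("scene"); pickle.dump(n,open("s2.pkl","wb")); print(red(n["color"])[256:268,258:282])
E
```

```text
9.075 [-0.23921357  0.72239061  1.2530489   1.45370125 -0.68519646  1.45435072
 -0.58198722] [ 0.52561197 -0.2932733   0.26429043] [[ 9.997e-01 -2.530e-02 -3.000e-04]
 [-2.530e-02 -9.997e-01  1.400e-03]
 [-3.000e-04 -1.400e-03 -1.000e+00]]
[[  4   3   2   1   1   1   2   2   4   0   0   0   0   0   0   3   1   2   4   0   0   2   1   1]
 [  1   3   0   1   1   1   1   2   3   5   0   0   0   0   0   2   1   2   3   3   2   1   1   1]
 [  3   3   3   1   1   1   2   2   1   3   3   0   0   0   0   2   0   1   4   4   1   3   1   1]
 [  3   3   2   4   1   1   1   0   0   0   2   0   0   0   0   0   0   3   2   4   2   0   1   1]
 [  3   0   3   2   1   0   0   0   0   0   0   0  70  97  70   4   0   3   2   2   1   2   0   1]
 [  3   3   3   2   0   0   0   0  37  52  88   0  42  18   6   2   1   4   3   2   2   2   0   2]
 [  7   5   4   1   0  76  87 105 159  55 178  91   9   0   0   1   0   0   0   0   0   2   3   0]
 [  0   7   4   0   0  58 214 255 241 165 221 105   0   0   0   0   0   0   0   0   4   3   2   3]
 [  0   0   3   1   0  52 211 193 176 142  66   0   0   3   4   0   0   0   0   0   0   1   2   4]
 [  0   0   3   2  14  53 122  92   0   0   0   0   0   1   2   3   0   0   0   0   0   0   3   3]
 [  0   0   0   3  25  47  83  65   0   0   0   0   1   1   3   3   1   0   0   0   0   0   2   2]
 [  0   0   0   0  18  39  91 100   0   2   0   1   1   1   1   2   3   4   0   0   0   0   0   3]]
```

Call:
send_rows([
  {"tx": -0.2, "ty": -1, "tz": 0, "roll": -0.532, "hand": 0},
  {"tx": -0.2, "ty": -1, "tz": 0, "roll": -0.532, "hand": 0},
  {"tx": -0.2, "ty": -1, "tz": 0, "roll": -0.532, "hand": 0},
  {"tx": -0.2, "ty": -1, "tz": 0, "roll": -0.532, "hand": 0},
  {"tx": -0.2, "ty": -1, "tz": 0, "roll": -0.532, "hand": 0},
  {"tx": -0.2, "ty": -1, "tz": 0, "roll": -0.532, "hand": 0},
  {"tx": -0.2, "ty": -1, "tz": 0, "roll": -0.532, "hand": 0},
  {"tx": -0.2, "ty": -1, "tz": 0, "roll": -0.532, "hand": 0},
  {"tx": -0.2, "ty": -1, "tz": 0, "roll": -0.532, "hand": 0},
  {"tx": -0.2, "ty": -1, "tz": 0, "roll": -0.532, "hand": 0},
  {"tx": -0.2, "ty": -1, "tz": 0, "roll": -0.532, "hand": 0},
  {"tx": -0.2, "ty": -1, "tz": 0, "roll": -0.532, "hand": 0},
])

```text
t: 10.62
position: [0.4732, 0.0078, 0.2645]
ee_rot: [[-0.074, 0.997, -0.001], [0.997, 0.074, -0.0], [-0.0, -0.001, -1.0]]
force: [-0.0, -0.1, -0.2]
grip_width: 0.0856
grasp_force: 0.0
```

```bash
python3 - <<'E'
import pickle
from h import *
st=bot.state(); print(st["t"],st["qpos"],st["position"],np.round(st["ee_rot"],4))
np.set_printoptions(linewidth=250,threshold=100000)
def red(c): c=c.astype(int); return np.clip(c[...,2]-np.maximum(c[...,0],c[...,1]),0,255)
n=bot.snapshot("top"); pickle.dump(n,open("t2.pkl","wb")); print(red(n["color"])[238:256,326:350])
c=n["color"]
a=c[198:270,280:400]; cv2.imwrite("pics/t2.png",cv2.resize(a,None,fx=5,fy=5,interpolation=cv2.INTER_CUBIC))
E
```

```text
10.625 [-0.91208418  0.28082938  1.05385975  1.8025859  -0.2599107   1.20954143
  0.29227543] [0.47321925 0.00777387 0.26453903] [[-7.390e-02  9.973e-01 -7.000e-04]
 [ 9.973e-01  7.390e-02 -5.000e-04]
 [-4.000e-04 -8.000e-04 -1.000e+00]]
[[  4  11   6   8   8   4   0   0   0   0   0   0   1   4   5   1   4  20   6   0   0   0   0   0]
 [  6   4   2   0   0   0   3   4   6   8   3   4   5   6   3   0  77 150  29   0   0   0   0   0]
 [  0   0   0   0   0   0   0   0   0   0   0   0   0   5   3   0  33 164  66   0   0   0   0   0]
 [  0   0   0   0   0   0   0   0   0   0   0   0   0   5   7   0  13 125  40   0   0   0   0   0]
 [  0   0   0   0   0   0   0   0   0   0   0   0   0   6   8   0   0 140  39   0   0   0   0   0]
 [  0   0   0   0   0   0   0   0   0   0   0   0   0   4   0   0   0   0   0   0   0   0   0   0]
 [  0   0   0   0   0   0   0   0   0   0   0   0   0   0   2   0   0   0   0   0   0   0   0   0]
 [  0   0   0   0   0   0   0   0   0   0   0   0   0   0   0   9   6   0   0   0   0   0   0   0]
 [  0   0   0   0   0   0   0   0   0   0   0   0   0   1   0  75  42 
[... 220 characters left out ...]
0   0]
 [  0   0   0   0   0   0   0   0   0   0   0   0   0   0   0   0   0   0   0   0   0   0   0   0]
 [  0   0   0   0   0   0   0   0   0   0   0   0   0   0  31  47  69 153  25   0   0   0   0   0]
 [  0   0   0   0   0   0   0   0   0   0   0   0   0   0  76 233 116 156  19   0   0   0   0   0]
 [  0   0   0   0   0   0   0   0   0   0   0   0   0   0  45 210 105 142  76   0   0   0   0   0]
 [  0   0   0   0   0   0   0   0   0   0   0   0   0   0  11 180 197 203 139   0   0   0   0   0]
 [  0   0   0   0   0   0   0   0   0   0   0   0   0   0   0 147 188 191 127   3   0   4   7  10]
 [  0   0   0   0   0   0   0   0   0   0   0   0   2   0   0 159 175 182 189  94   0   1   0   0]]
```

View pics/t2.png

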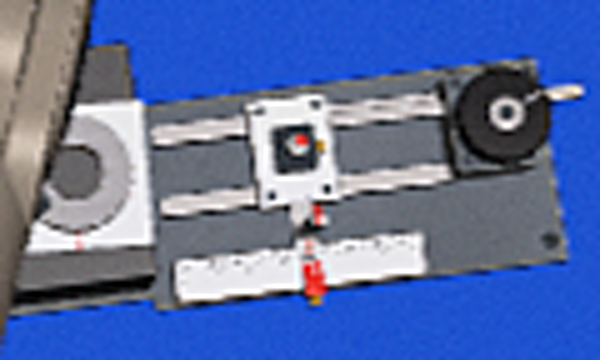

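Call:
send_rows([
  {"tx": 0.2, "ty": 0.013, "tz": 0, "roll": 0, "hand": 0},
  {"tx": 0.392, "ty": 0.027, "tz": 0, "roll": 0, "hand": 0},
  {"tx": 0.392, "ty": 0.027, "tz": 0, "roll": 0, "hand": 0},
  {"tx": 0.392, "ty": 0.027, "tz": 0.1, "roll": 0, "hand": 0},
  {"tx": 0.392, "ty": 0.027, "tz": 0.18, "roll": 0, "hand": 0},
  {"tx": 0.392, "ty": 0.027, "tz": 0.235, "roll": 0, "hand": 0},
  {"tx": 0.392, "ty": 0.027, "tz": 0.235, "roll": 0, "hand": 0},
  {"tx": 0.392, "ty": 0.027, "tz": 0.235, "roll": 0, "hand": 0},
])

```text
t: 11.68
position: [0.4733, 0.1253, 0.1952]
ee_rot: [[-0.075, 0.997, 0.002], [0.997, 0.075, 0.0], [0.0, 0.002, -1.0]]
force: [0.0, -0.3, 0.4]
grip_width: 0.0852
grasp_force: 0.0
```

```bash
python3 - <<'E'
import pickle
from fit import *
np.set_printoptions(linewidth=250,threshold=100000)
def red(c): c=c.astype(int); r=np.clip(c[...,2]-np.maximum(c[...,0],c[...,1])-12,0,255); return r
def cen(img,r0,r1,c0,c1):
    m=red(img)[r0:r1,c0:c1]; y,x=np.mgrid[r0:r1,c0:c1]; return (m*x).sum()/m.sum(),(m*y).sum()/m.sum(),m.sum()
t0=S["top"]; t2=pickle.load(open("t2.pkl","rb"))
for nm,s,box,z in [("tickA",t0,(216,223,288,300),.103),("tickB",t0,(243,250,290,302),.103),("st0",t0,(223,233,323,333),.0855),("st2",t2,(222,230,334,345),.0855)]:
    u,v,m=cen(s["color"],*box); w=atz(s,u,v,z); print(nm,round(u,2),round(v,2),m,np.round(w*1000,1),np.round(B(w),1))
n=pickle.load(open("s2.pkl","rb"))
u=cen(t2["color"],222,230,334,345); print(red(n["color"])[240:254,270:295].max())
m=red(n["color"])[236:256,275:295]; print(m)
print("exp",W(p,(0,-93.8,85.5)))
st=bot.state(); print(st["t"],st["position"],np.round(st["ee_rot"],3),st["force"])
s=bot.snapshot("scene")["color"][165:245,225:305]; cv2.imwrite("pics/h.png",cv2.resize(s,None,fx=7,fy=7,interpolation=cv2.INTER_CUBIC))
E
```

```text
bench [ 0.49944294 -0.08449115  0.12339138]
[[0.7, 0.3], [-0.2, 2.9], [0.6, -0.7], [0.3, -0.6], [1.2, -0.9], [0.2, 0.6], [-0.2, -1.5], [-0.3, -1.4], [-2.2, -1.1]]
tickA 293.16 219.31 55 [527.2 -39.1 103. ] [ 33.2  41.6 103. ]
tickB 295.19 245.98 146 [449.1 -45.  103. ] [-45.1  45.4 103. ]
st0 328.72 227.02 531 [ 507.7 -144.    85.5] [  0.9 -60.1  85.5]
st2 340.28 225.66 809 [ 511.9 -178.    85.5] [  0.8 -94.4  85.5]
217
[[  0   0   0   0   0   0   0   0   0   0   0   0   0   0   0   0   0   3   0   0]
 [  0   0   0   0   0   0   0   0   0   0   0   0   0   0   0   0   0   1   0   0]
 [  0   0   0   0   0   0   0   0   0   0   0   0   0   0   0   0   0   1   0   0]
 [  0   0   0   0   0   0   0   0   0   0   0   0   0   0   0   0   0   0   0   0]
 [  0   0   0   0   0   0   0   0   0   0   0   0   0   0   0   0   0   0   0   0]
 [  0   0   0   0   0   0   0   0   0   0   0   0   0   0   0   0   0   0   0   0]
 [  0   0   0   0   0   0   0   0   0   0   0   0   0   0   0   0   0   0   0   0]
 [  0   0   0   0   0   0   0   0   0   0   0   0   0   0   0   0   0   0   0   0]
 [217  17   
[... 479 characters left out ...]
0   0]
 [  0   0   0   0   0   0   0   0   0   0   0   0   0   0   0   0   0   0   0   0]
 [  0   0   0   0   0   0   0   0   0   0   0   0   0   0   0   0   0   0   0   0]
 [  0   0   0   0   0   0   0   0   0   0   0   0   0   0   0   0   0   0   0   0]
 [  0   0   0   0   0   0   0   0   0   0   0   0   0   0   0   0   0   0   0   0]
 [  0   0   0   0   0   0   0   0   0   0   0   0   0   0   0   0   0   0   0   0]
 [  0   0   0   0   0   0   0   0   0   0   0   0   0   0   0   0   0   0   0   0]]
exp [ 0.51098771 -0.17757798  0.0855    ]
11.675 [0.47333355 0.12534442 0.19518575] [[-0.075  0.997  0.002]
 [ 0.997  0.075  0.   ]
 [ 0.     0.002 -1.   ]] [ 0.01488935 -0.30832972  0.39964537]
```

View pics/h.png

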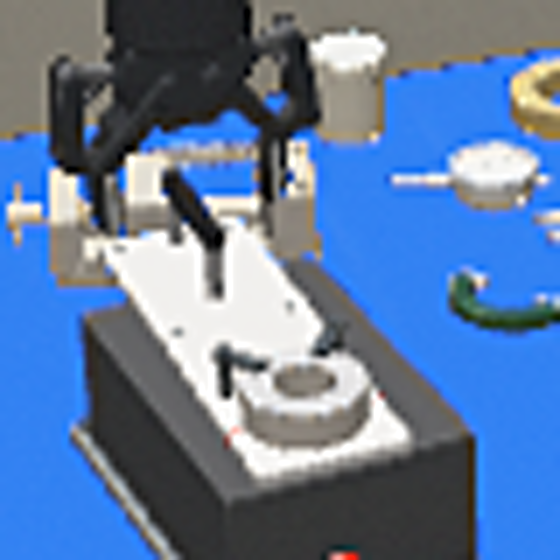

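Call:
send_rows([
  {"hand": 1, "tx": 0, "ty": 0, "tz": 0, "roll": 0},
  {"hand": 1, "tx": 0, "ty": 0, "tz": 0, "roll": 0},
  {"hand": 1, "tx": 0, "ty": 0, "tz": 0, "roll": 0},
  {"hand": 1, "tx": 0, "ty": 0, "tz": 0, "roll": 0},
  {"hand": 1, "tx": 0, "ty": 0, "tz": 0, "roll": 0},
  {"hand": 1, "tx": 0, "ty": 0, "tz": 0, "roll": 0},
], grip_force=80)

```text
t: 12.48
position: [0.4731, 0.1257, 0.1948]
ee_rot: [[-0.076, 0.997, 0.001], [0.997, 0.076, 0.0], [0.0, 0.001, -1.0]]
force: [1.0, 0.3, 2.4]
grip_width: 0.0117
grasp_force: 78.6
```

Call:
send_rows([
  {"hand": 1, "tx": 0, "ty": 0, "tz": 0.004, "roll": 0},
  {"hand": 1, "tx": 0, "ty": 0, "tz": 0.008, "roll": 0},
  {"hand": 1, "tx": 0, "ty": 0, "tz": 0.008, "roll": 0},
])

```text
t: 12.85
position: [0.4732, 0.1256, 0.1947]
ee_rot: [[-0.076, 0.997, 0.0], [0.997, 0.076, 0.002], [0.002, 0.0, -1.0]]
force: [-5.6, 0.2, 20.0]
grip_width: 0.0111
grasp_force: 81.2
```

Call:
send_rows([
  {"hand": 1, "tx": -0.03, "ty": 0.002, "tz": 0, "roll": -0.001},
  {"hand": 1, "tx": -0.06, "ty": 0.003, "tz": 0, "roll": -0.002},
  {"hand": 1, "tx": -0.09, "ty": 0.005, "tz": 0, "roll": -0.004},
  {"hand": 1, "tx": -0.12, "ty": 0.006, "tz": 0, "roll": -0.005},
  {"hand": 1, "tx": -0.15, "ty": 0.008, "tz": 0, "roll": -0.006},
  {"hand": 1, "tx": -0.18, "ty": 0.01, "tz": 0, "roll": -0.008},
  {"hand": 1, "tx": -0.21, "ty": 0.011, "tz": 0, "roll": -0.009},
  {"hand": 1, "tx": -0.21, "ty": 0.011, "tz": 0, "roll": -0.009},
  {"hand": 1, "tx": -0.21, "ty": 0.011, "tz": 0, "roll": -0.009},
])

```text
t: 13.98
position: [0.4828, 0.0679, 0.1947]
ee_rot: [[-0.107, 0.994, 0.005], [0.994, 0.107, 0.009], [0.008, 0.006, -1.0]]
force: [-1.4, 7.7, 15.4]
grip_width: 0.0114
grasp_force: 80.5
```

Call:
send_rows([
  {"hand": 1, "tx": -0.03, "ty": 0.001, "tz": 0, "roll": -0.001},
  {"hand": 1, "tx": -0.06, "ty": 0.002, "tz": 0, "roll": -0.002},
  {"hand": 1, "tx": -0.09, "ty": 0.002, "tz": 0, "roll": -0.003},
  {"hand": 1, "tx": -0.12, "ty": 0.003, "tz": 0, "roll": -0.004},
  {"hand": 1, "tx": -0.15, "ty": 0.004, "tz": 0, "roll": -0.005},
  {"hand": 1, "tx": -0.18, "ty": 0.005, "tz": 0, "roll": -0.006},
  {"hand": 1, "tx": -0.2, "ty": 0.005, "tz": 0, "roll": -0.006},
  {"hand": 1, "tx": -0.2, "ty": 0.005, "tz": 0, "roll": -0.006},
  {"hand": 1, "tx": -0.2, "ty": 0.005, "tz": 0, "roll": -0.006},
])

```text
t: 15.1
position: [0.4908, 0.0091, 0.1947]
ee_rot: [[-0.126, 0.992, 0.005], [0.992, 0.126, 0.01], [0.009, 0.006, -1.0]]
force: [-1.8, 10.6, 15.4]
grip_width: 0.0113
grasp_force: 80.7
```

```bash
cat > meas.py <<'E'
import sys,pickle
from fit import *
np.set_printoptions(linewidth=250,threshold=100000)
def red(c): c=c.astype(int); return np.clip(c[...,2]-np.maximum(c[...,0],c[...,1])-12,0,255)
st=bot.state(); print(st["t"],st["position"],np.round(st["ee_rot"],3),st["force"],st["moment"])
t=bot.snapshot("top"); s=bot.snapshot("scene")
a=t["color"][202:272,280:360]; b=s["color"][195:275,240:310]
A=cv2.resize(a,None,fx=5,fy=5,interpolation=cv2.INTER_CUBIC);Bm=cv2.resize(b,None,fx=5,fy=5,interpolation=cv2.INTER_CUBIC)
o=np.zeros((400,750,3),np.uint8);o[:350,:400]=A;o[:,400:]=Bm;cv2.imwrite(sys.argv[1],o)
m=red(t["color"])[205:262,290:360]
n,l,stt,cc=cv2.connectedComponentsWithStats((m>15).astype(np.uint8),connectivity=8)
for i in range(1,n):
    y,x=np.where(l==i); w=m[y,x]; u=(w*x).sum()/w.sum()+290; v=(w*y).sum()/w.sum()+205; q=atz(t,u,v,.103)
    print(round(u,2),round(v,2),len(x),w.sum(),"z103",np.round(q*1000,1),np.round(B(q),1))
E
python3 meas.py pics/m1.png
```

```text
bench [ 0.49944294 -0.08449115  0.12339138]
[[0.7, 0.3], [-0.2, 2.9], [0.6, -0.7], [0.3, -0.6], [1.2, -0.9], [0.2, 0.6], [-0.2, -1.5], [-0.3, -1.4], [-2.2, -1.1]]
15.1 [0.49082018 0.00906343 0.19470576] [[-0.126  0.992  0.005]
 [ 0.992  0.126  0.01 ]
 [ 0.009  0.006 -1.   ]] [-1.83888454 10.56302904 15.40995065] [ 1.90120853e+00  2.56577361e-01 -9.16587040e-04]
332.0 211.0 1 43 z103 [ 552.4 -152.7  103. ] [ 44.2 -74.2 103. ]
339.26 225.29 3 232 z103 [ 510.2 -173.1  103. ] [ -0.2 -89.3 103. ]
336.0 236.99 3 151 z103 [ 475.9 -163.1  103. ] [-33.1 -75.1 103. ]
343.05 240.31 10 745 z103 [ 466.3 -183.3  103. ] [-45. -94. 103.]
341.25 246.92 5 205 z103 [ 447.1 -177.7  103. ] [-63.4 -86.1 103. ]
342.33 253.5 34 4014 z103 [ 428.2 -180.5  103. ] [-82.6 -86.5 103. ]
```

View pics/m1.png

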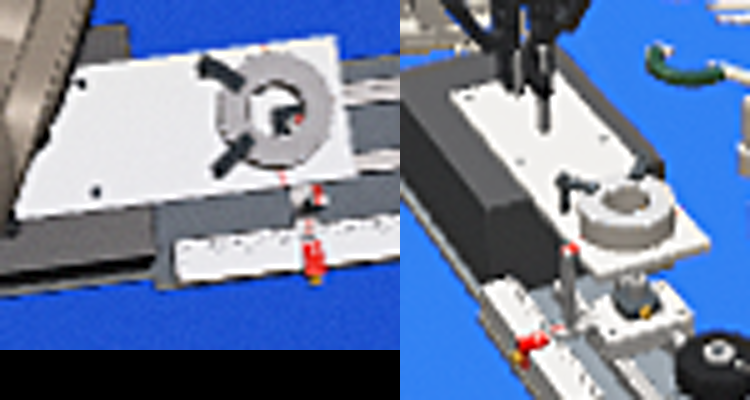

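Call:
send_rows([
  {"hand": 1, "tx": -0.015, "ty": -0.003, "tz": 0, "roll": 0},
  {"hand": 1, "tx": -0.03, "ty": -0.006, "tz": 0, "roll": 0},
  {"hand": 1, "tx": -0.045, "ty": -0.009, "tz": 0, "roll": 0},
  {"hand": 1, "tx": -0.059, "ty": -0.012, "tz": 0, "roll": 0},
  {"hand": 1, "tx": -0.059, "ty": -0.012, "tz": 0, "roll": 0},
  {"hand": 1, "tx": -0.059, "ty": -0.012, "tz": 0, "roll": 0},
])

```text
t: 15.95
position: [0.4901, -0.0089, 0.1947]
ee_rot: [[-0.127, 0.992, 0.006], [0.992, 0.127, 0.009], [0.009, 0.007, -1.0]]
force: [-0.2, 9.7, 15.2]
grip_width: 0.0117
grasp_force: 80.5
```

```bash
cat >> meas.py <<'E'
# fit ring+bore: sample plate pose by matching bore circle & outer ring (z=.125) on gradient
g=cv2.GaussianBlur(cv2.cvtColor(t["color"],cv2.COLOR_BGR2GRAY).astype(np.float32),(0,0),.6)
from scipy.ndimage import map_coordinates
th=np.linspace(0,2*np.pi,120,endpoint=False)
def samp(c,r,z):
    P=[proj(t,(c[0]+r*np.cos(k),c[1]+r*np.sin(k),z)) for k in th]; P=np.array(P); return map_coordinates(g,[P[:,1],P[:,0]],order=1)
best=[]
for x in np.arange(.500,.524,.001):
    for y in np.arange(-.192,-.150,.001):
        best.append((np.median(abs(samp((x,y),.0365,.125)-samp((x,y),.0295,.125))),x,y))
best.sort(reverse=True); b=np.array(best[:12]); print("ring",(b[:,:1]*b[:,1:]).sum(0)/b[:,0].sum(),b[:3])
E
python3 meas.py pics/m2.png
```

```text
bench [ 0.49944294 -0.08449115  0.12339138]
[[0.7, 0.3], [-0.2, 2.9], [0.6, -0.7], [0.3, -0.6], [1.2, -0.9], [0.2, 0.6], [-0.2, -1.5], [-0.3, -1.4], [-2.2, -1.1]]
15.95 [ 0.49006946 -0.00891771  0.19472973] [[-0.127  0.992  0.006]
 [ 0.992  0.127  0.009]
 [ 0.009  0.007 -1.   ]] [-0.2253303   9.74012129 15.19051227] [ 1.92158694 -0.00492274  0.04961129]
338.2 211.52 3 147 z103 [ 550.9 -170.7  103. ] [ 40.5 -91.9 103. ]
339.82 225.52 6 715 z103 [ 509.5 -174.7  103. ] [ -1.1 -90.8 103. ]
343.5 226.52 4 101 z103 [ 506.6 -185.4  103. ] [  -5.3 -101.   103. ]
342.94 239.73 14 920 z103 [ 468. -183.  103.] [-43.3 -93.9 103. ]
341.24 246.95 5 210 z103 [ 447.  -177.7  103. ] [-63.5 -86.  103. ]
342.34 253.5 34 4032 z103 [ 428.2 -180.5  103. ] [-82.6 -86.5 103. ]
ring [ 0.50874748 -0.17391778] [[56.01272583  0.51       -0.174     ]
 [55.68342972  0.508      -0.174     ]
 [55.01939392  0.507      -0.173     ]]
```

View pics/m2.png

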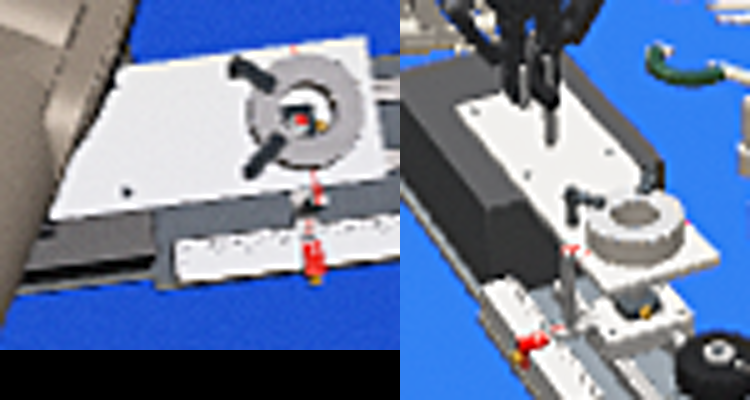

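Call:
send_rows([
  {"hand": 1, "tx": -0.005, "ty": 0, "tz": 0, "roll": 0},
  {"hand": 1, "tx": -0.011, "ty": 0.001, "tz": 0, "roll": 0},
  {"hand": 1, "tx": -0.011, "ty": 0.001, "tz": 0, "roll": 0},
  {"hand": 1, "tx": -0.011, "ty": 0.001, "tz": 0, "roll": 0},
  {"hand": 1, "tx": -0.011, "ty": 0.001, "tz": 0, "roll": 0},
])

```text
t: 16.68
position: [0.4904, -0.0106, 0.1948]
ee_rot: [[-0.128, 0.992, 0.005], [0.992, 0.128, 0.012], [0.012, 0.006, -1.0]]
force: [0.1, 12.9, 18.1]
grip_width: 0.0115
grasp_force: 80.9
```

```bash
python3 meas.py pics/m3.png | tail -12
```

```text
16.675 [ 0.49039713 -0.01060358  0.19475121] [[-0.128  0.992  0.005]
 [ 0.992  0.128  0.012]
 [ 0.012  0.006 -1.   ]] [ 0.09653629 12.93149745 18.12550227] [2.45663002 0.34205472 0.0305946 ]
338.44 211.44 2 116 z103 [ 551.2 -171.4  103. ] [ 40.6 -92.7 103. ]
339.82 225.53 6 719 z103 [ 509.5 -174.7  103. ] [ -1.1 -90.8 103. ]
343.51 226.51 4 102 z103 [ 506.7 -185.4  103. ] [  -5.2 -101.   103. ]
342.98 239.9 13 852 z103 [ 467.5 -183.1  103. ] [-43.8 -93.9 103. ]
341.25 246.97 5 209 z103 [ 447.  -177.7  103. ] [-63.5 -86.1 103. ]
342.34 253.51 34 4012 z103 [ 428.1 -180.5  103. ] [-82.6 -86.5 103. ]
ring [ 0.50834283 -0.17467208] [[55.73792267  0.509      -0.175     ]
 [55.30736542  0.508      -0.175     ]
 [54.95967102  0.509      -0.174     ]]
```

View pics/m3.png

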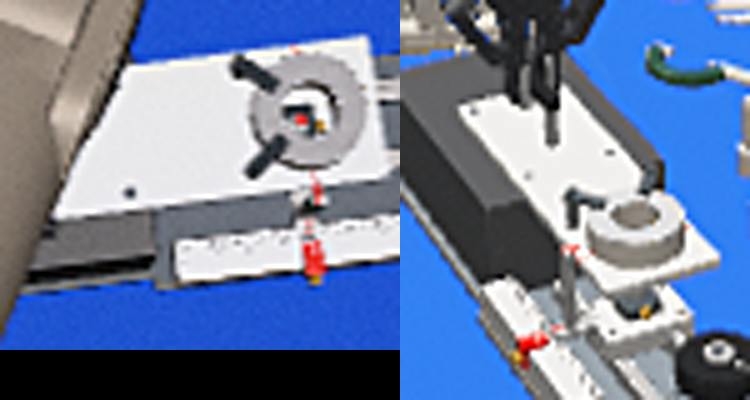

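Call:
send_rows([
  {"hand": 1, "tx": -0.004, "ty": 0, "tz": 0, "roll": 0},
  {"hand": 1, "tx": -0.007, "ty": 0, "tz": 0, "roll": 0},
  {"hand": 1, "tx": -0.007, "ty": 0, "tz": 0, "roll": 0},
  {"hand": 1, "tx": -0.007, "ty": 0, "tz": 0, "roll": 0},
  {"hand": 1, "tx": -0.007, "ty": 0, "tz": 0, "roll": 0},
  {"hand": 1, "tx": -0.007, "ty": 0, "tz": 0, "roll": 0},
])

```text
t: 17.52
position: [0.4906, -0.0124, 0.1948]
ee_rot: [[-0.128, 0.992, 0.005], [0.992, 0.128, 0.013], [0.012, 0.006, -1.0]]
force: [-1.7, 14.3, 18.7]
grip_width: 0.0113
grasp_force: 80.9
```

```bash
python3 meas.py pics/m4.png | tail -12; cat > ring0.py <<'E'
import sys
src=open("meas.py").read().replace('t=bot.snapshot("top"); s=bot.snapshot("scene")','t=S["top"]; s=S["scene"]').replace("np.arange(.500,.524,.001)","np.arange(.475,.5,.001)").replace("np.arange(-.192,-.150,.001)","np.arange(-.06,-.025,.001)")
exec(src)
E
python3 ring0.py pics/x.png | tail -3
```

```text
[ 0.992  0.128  0.013]
 [ 0.012  0.006 -1.   ]] [-1.70283492 14.31990728 18.74234986] [ 2.62876488  0.45441764 -0.06079047]
339.22 211.2 3 80 z103 [ 551.9 -173.7  103. ] [ 41.1 -95.  103. ]
339.81 225.52 6 705 z103 [ 509.5 -174.7  103. ] [ -1.1 -90.8 103. ]
343.52 226.55 4 102 z103 [ 506.6 -185.4  103. ] [  -5.4 -101.   103. ]
343.0 236.38 2 96 z103 [ 477.8 -183.3  103. ] [-33.7 -95.4 103. ]
343.06 240.19 10 817 z103 [ 466.7 -183.3  103. ] [-44.7 -94.  103. ]
341.25 246.94 5 208 z103 [ 447.  -177.7  103. ] [-63.5 -86.1 103. ]
342.34 253.5 34 4017 z103 [ 428.1 -180.5  103. ] [-82.6 -86.5 103. ]
ring [ 0.50866225 -0.17665945] [[55.05171967  0.51       -0.177     ]
 [54.67441559  0.507      -0.176     ]
 [54.05513     0.508      -0.176     ]]
ring [ 0.47725627 -0.05697238] [[ 6.63855667e+01  4.75000000e-01 -5.50000000e-02]
 [ 6.30024223e+01  4.76000000e-01 -5.80000000e-02]
 [ 6.27824059e+01  4.76000000e-01 -5.50000000e-02]]
```

Call:
send_rows([
  {"hand": 1, "tx": 0, "ty": 0, "tz": 0, "roll": 0},
  {"hand": 1, "tx": 0, "ty": 0, "tz": 0, "roll": 0},
  {"hand": 1, "tx": 0, "ty": 0, "tz": 0, "roll": 0},
  {"hand": 1, "tx": 0, "ty": 0, "tz": 0, "roll": 0},
])

```text
t: 18.12
position: [0.4906, -0.0123, 0.1948]
ee_rot: [[-0.128, 0.992, 0.004], [0.992, 0.128, 0.013], [0.012, 0.006, -1.0]]
force: [-1.3, 13.9, 18.6]
grip_width: 0.0114
grasp_force: 80.9
```

```bash
python3 -c "
from bench import bot
print(bot.state()['position'],bot.job_done())"
```

```text
the job is handed in; nothing more can be done
[ 0.49057911 -0.01234092  0.19477081] None
```

I handed the job in at 18 s: by the camera images the carriage index is within about 1 mm of the rider's line and the bore within about 3 mm of the stylus, with the gripper still pressing the plate down at about 19 N; no verdict was returned.

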